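# Fit a rotor on a drive spindle with the stop latched

## Task

Fit the blue-and-silver rotor on the bench drive: first push the red mushroom stop down so that it latches and let go of it, and while it stays latched slide the rotor, disc downwards, onto the upright spindle and push it past the sprung balls until it clicks fully home on its seat. Then twist the red stop to release it so that it pops up again, and leave everything else on the bench where it is.

Things in the scene. Friction and masses are not known exactly. Their poses are not given: they have to be found in the camera images.
- drive_unit: Bench drive, fixed to the worktop: a low white box 120 (x) x 260 (y) x 60 (z) mm with rounded edges. Origin at the centre of its underside, z up; its own y axis runs along the long side. The spindle stands on the top at own (x, y) = (0, +75) mm, the red stop at (0, -75) mm.
- spindle_seat (a point): Centre of the flat top of the dark steel shoulder (32 mm wide) at the foot of the spindle, on the spindle's axis, 68 mm above the worktop; axes as the drive's, z up along the spindle. The home rotor's underside lies on it.
- ball_ring (a point): Point on the spindle's axis 44 mm above the seat, level with three sprung brass balls standing 2.5 mm out of the rod. A rotor set down rests on them, underside about 47 mm above the seat; a push of 8 to 10 N forces them in. They rub in the bore on the way down and snap out over the hub's top rim at the very bottom, holding the rotor down.
- spindle_tip (a point): Centre of the top end of the spindle, 60 mm above the seat (128 mm above the worktop). The spindle is a fixed upright steel rod 16 mm in diameter; its top 8 mm taper to 9 mm.
- rotor: The rotor, loose, about 150 g: a silver hub 36 mm in diameter and 40 mm high, with a blue disc 80 mm in diameter and 8 mm thick round its foot (dark tube places on it). A straight bore 18.4 mm in diameter runs right through the hub. Origin at the centre of its underside, z up along the bore; it stands disc down. Grip the hub above the disc. Any yaw fits the spindle.
- stop_top (a point): Centre of the top of the red mushroom stop, which stands on a yellow ring on the drive's deck. Head 40 mm in diameter, 18 mm high (15 mm of gap to the deck below it when up); its top is 93 mm above the worktop when up, about 87 mm when latched.
- stop_press (a joint): How far the stop's head is pressed down, m: 0 up, end stop at 0.0075. Pushing it straight down past 0.006 (about 6 N) latches it and it stays at about 0.006 when let go; a spring pushes it up again when released by a twist.
- stop_turn (a joint): Turn of the stop's head about the vertical, rad, positive anticlockwise from above; 0 at rest, weakly sprung back to 0, limits -1.3 and 1.3. With the stop latched, a turn of 0.7 or more either way frees it; it then rises as soon as the grip on it is opened.
- jar_small: Bystander: small lidded jar with orange contents, 44 mm wide, 50 mm high. Origin at the centre of its underside.
- tape_roll: Bystander: cream roll of tape lying flat, 68 mm wide, 18 mm high. Origin at the centre of its underside.
- timer: Bystander: white timer, 62 x 66 x 18 mm. Origin at the centre of its underside.
- marker: Bystander: black and white marker pen lying down, 138 mm long, 14 mm thick. Origin under its middle.
- mint_cap: Bystander: mint green screw cap, 40 mm wide, 13 mm high. Origin at the centre of its underside.
Things that resemble listed ones, but are neither listed nor needed, are in the scene too. Leave any pink, turquoise or yellow look-alike of the rotor alone.

How it is judged:
By the outcome, as a careful person would: the job done as asked, in the order asked, and still so for the second after the job is handed in, with the robot touching nothing.
It also fails if it takes over 66 s, if anything falls off the work surface, if the arm or the gripper's body presses on something with over 40 N, if the wrist force passes 120 N, or if a joint passes its speed limit or range.

## Robot

A 6-joint arm with a two-finger parallel gripper is mounted at the origin on a cart in front of the work surface, level with it; the furniture and walls round the work are solid. World frame = base frame: x ahead of the robot, y to its left, z up, the work surface at z = 0. Lengths are in m, angles in rad, forces in N, time in s.
With the tool pointing down it reaches from about 0.35 to 0.85 m from the base axis. Payload 8.1 kg.
Tool frame: the origin (TCP) lies midway between the tips of the shut fingers; the grasp point (between the pads) lies 19 mm behind it (robot.grip_point_offset is the distance from the TCP to the grasp point, in m); z points along the fingers, y is the line along which they close (so a half turn about z gives the same grasp; the last joint's range is limited). The gripper opens to 85 mm and grips with 20 to 120 N. Pads are 22 mm wide; open, the fingers measure 114 mm over their backs; the gripper's body (76 mm by 85 mm) begins 54 mm behind the grasp point. The pads swing forward as they close: fully open they stand 13 mm farther back than shut.
Start: joints at [-0.085, 0.13, 1.488, -0, 1.523, -0.085], TCP at [0.6, 0, 0.231] pointing down, gripper open.
Joint ranges: [-2.96, 2.96], [-0.89, 2.26], [0.02, 2.5], [-1.34, 4.48], [0, 2.73], [-2.66, 2.66]. Speed limits (rad/s): [2.39, 2.39, 2.79, 3.14, 3.14, 3.14].

## Interface

Orientations are given as a 3x3 rotation matrix whose columns are the frame's x, y, z axes.
In Python, from station import robot gives the robot as it stands.
- The arm moves only by the tool apply_moves, never from a script. Its argument "moves" is a list of rows, each a list of 5 numbers: the finger opening in m, from 0 to 0.0854, then the shift along the tool's x, y, z in m, then the turn about the tool's z in rad. A call has exactly 10 rows; each row shifts and turns the commanded pose from where the row before left it, along the tool's axes as they then stand; what a row does not reach is not made up. A row lasts 1/10 s, in which the tool goes at most 50 mm and 8.59 degrees, less where a joint would pass 70% of its speed; a pose out of reach is approached as far as the arm can. A call is refused whole if a number of a shift passes 0.05 or a number of a turn 0.15, either way. A call with a gripper value outside its range is refused whole. The fingers move at their own pace and stop on an object; "squeeze" is the grip in N (left out, the last holds). Time passes only in rows, so rows that do not move let the fingers close, or fill a call up. It gives the time, the measured TCP pose, the force, the opening and the grip force at its end, in the units of the state.
- robot.observe(): the state, without advancing time (a new reading comes with each control period).
- robot.read_camera(name): name is "scene" or "side" or "wrist"; returns the picture (384x512x3 uint8, blue, green, red); there is no depth.
- robot.get_calibration(name): a dict with "intrinsics" (3x3 intrinsics, pixels), "xyz" and "orientation" of the camera in the world; the wrist camera has in their place "mount" (4x4, takes a point from camera to tool coordinates, whose origin is the TCP and whose axes are the flange's). Camera axes: x right, y up, looking along -z (the intrinsics and any distortion apply to the point x, -y, -z); pixel columns grow to the right and rows downward; lengths in m; the calibration is good to about 2 mm. A picture is of the moment at which its call begins: read the wrist's pose just before it. get_calibration takes no time and is no camera call.
- robot.finish_job(): hands the job in; it is judged then, once.
The state is a dict: "time_s": time; "joint_positions": joint angles; "joint_vel": joint speeds; "joint_efforts": joint torques, N m; "tcp_pos": TCP position; "orientation": TCP orientation; "wrist_force": force on the tool from outside, world axes, zero at the start; "moment": the same for the moment, N m; "width": opening from 0.0 (shut) to 1.0 (fully open); "finger_force": force on a finger pad.
Only numpy, scipy, OpenCV 4.12 (cv2) and the standard library are available. Lean on these libraries where they do the work, as an engineer would, in place of code of your own. Each camera call takes 0.05 s, during which the arm holds its last target. There are 200 camera calls.

## Working session

There is one attempt and no reset: what is moved stays moved. The work goes in short steps, Python scripts to look and compute and a tool call to move; the robot and the scene stay as the last step left them, time stands still between calls to the robot, and variables do not carry over. Pictures are saved under pics/ and viewed, at most 10 in all, crops included, and the job is handed in when it is done.

Besides the shell and the picture viewer there is one more tool, called after "Call:" by a JSON object that holds its "method" and its "body", one argument or row to a line. apply_moves: Moves the arm, as the interface text tells. Its arguments: {"type":"object","properties":{"moves":{"type":"array","items":{"type":"array","items":{"type":"number"}}},"squeeze":{"type":"number"}},"required":["moves"]}

```bash
mkdir -p pics
cat > h.py <<'E'
import numpy as np, cv2
from station import robot
def cal(n,s=None):
    c=robot.get_calibration(n); K=np.array(c["intrinsics"])
    if n=="wrist":
        T=np.eye(4); T[:3,:3]=s["orientation"]; T[:3,3]=s["tcp_pos"]; M=T@np.array(c["mount"]); return K,M[:3,3],M[:3,:3],c
    return K,np.array(c["xyz"]),np.array(c["orientation"]),c
def ray(C,u,v):
    K,o,R,c=C; d=np.linalg.inv(K)@[u,v,1]; return o,R@[d[0],-d[1],-d[2]]
def onplane(C,u,v,z):
    o,d=ray(C,u,v); return o+d*(z-o[2])/d[2]
def proj(C,p):
    K,o,R,c=C; q=R.T@(np.array(p)-o); q=K@[q[0],-q[1],-q[2]]; return q[:2]/q[2]
E
python3 - <<'E'
from h import *
s=robot.observe(); print(s)
ims=[]
for n in ("scene","side","wrist"):
    im=robot.read_camera(n); cv2.imwrite(f"pics/{n}0.png",im); ims.append(im); print(n,cal(n,s)[3])
cv2.imwrite("pics/both0.png",cv2.resize(np.vstack(ims[:2]),(780,1170)[:0] or None,fx=.78,fy=.78))
E
```

```text
{'time_s': 0.0, 'joint_positions': array([-8.54171591e-02,  1.31147651e-01,  1.48931073e+00, -2.17491217e-05,
        1.52300943e+00, -8.54119473e-02]), 'joint_vel': array([-0.00115092, -0.00105109, -0.00213022, -0.00169897,  0.00134955,
       -0.00013294]), 'joint_efforts': array([-1.90700346e-03, -5.69404185e+01, -5.00557995e+01, -2.19391650e-04,
        1.44415747e-02,  7.24149572e-05]), 'tcp_pos': array([5.99433600e-01, 5.25911069e-05, 2.30235242e-01]), 'orientation': array([[ 4.28188308e-06,  9.99998251e-01, -1.87017258e-03],
       [ 9.99999990e-01, -4.02318782e-06,  1.38330684e-04],
       [ 1.38322918e-04, -1.87017315e-03, -9.99998242e-01]]), 'wrist_force': array([0.50079496, 0.14929304, 0.8441658 ]), 'moment': array([-0.06624621,  0.04946589,  0.02281516]), 'finger_force': 0.0, 'width': 0.999233222390038}
scene {'intrinsics': array([[381.07839703,   0.        , 257.17568965],
       [  0.        , 381.07839703, 194.7927168 ],
       [  0.        ,   0.        ,   1.        ]]), 'xyz': array([0.11695136, 0.86450207, 0.9887446 ]), 'orientation': array([[-0.89601504,  0.318951
[... 333 characters left out ...]
.009019  ]), 'orientation': array([[ 0.94967182,  0.17756545, -0.25805803],
       [-0.31288867,  0.4983399 , -0.80855305],
       [-0.01497048,  0.84860348,  0.52881757]])}
wrist {'intrinsics': array([[314.72934427,   0.        , 255.29284454],
       [  0.        , 314.72934427, 191.41016327],
       [  0.        ,   0.        ,   1.        ]]), 'mount': array([[ 8.86403371e-04,  9.63068686e-01,  2.69254377e-01,
         6.89661799e-02],
       [ 9.99999194e-01, -6.08916777e-04, -1.11409136e-03,
         6.07230999e-04],
       [-9.08992995e-04,  2.69255148e-01, -9.63068450e-01,
        -1.42284932e-01],
       [ 0.00000000e+00,  0.00000000e+00,  0.00000000e+00,
         1.00000000e+00]])}
```

View pics/scene0.png

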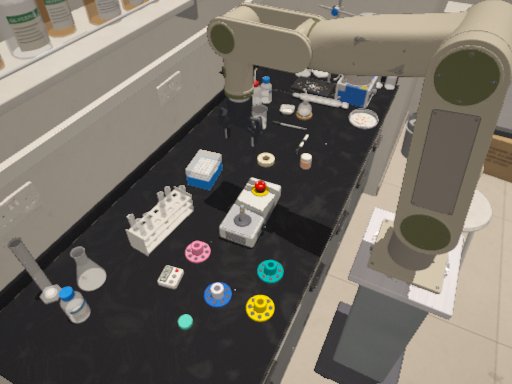

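View pics/side0.png

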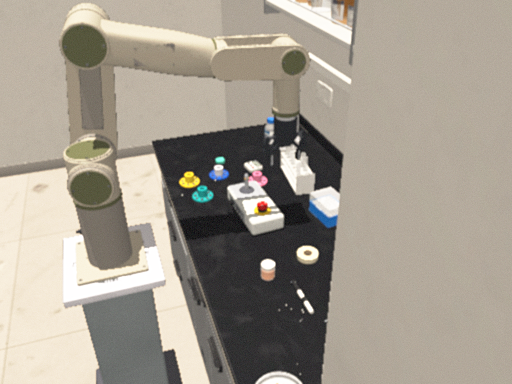

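Scene view: rotor-like items at pink (198,252), turquoise (270,271), yellow (260,308), and blue with a silver hub (218,293). The last matches "blue-and-silver rotor". The red stop is at (260,187) and the spindle at (242,213). Side view: blue rotor (219,173), red stop (262,207).

Run:
```python
from h import *
def comps(im,lo,hi,mn):
    m=cv2.inRange(cv2.cvtColor(im,cv2.COLOR_BGR2HSV),lo,hi); n,l,st,c=cv2.connectedComponentsWithStats(m)
    return [(st[i,:5].tolist(),c[i].round(1)) for i in range(1,n) if st[i,4]>=mn]
for n in ("scene","side"):
    im=cv2.imread(f"pics/{n}0.png"); C=cal(n)
    print(n)
    for nm,lo,hi,z in (("red",(0,180,90),(6,255,255),.088),("blue",(104,150,60),(120,255,255),.004),("yel",(22,150,90),(32,255,255),.065)):
        for st,c in comps(im,lo,hi,15): print(nm,st,c,onplane(C,*c,z).round(3))
im=cv2.imread("pics/scene0.png"); s=cv2.imread("pics/side0.png")
a=cv2.resize(im[170:330,160:300],None,fx=3.6,fy=3.6,interpolation=cv2.INTER_CUBIC)
b=cv2.resize(s[145:240,170:290],(504,399),interpolation=cv2.INTER_CUBIC)
a=cv2.resize(a,None,fx=.69,fy=.69); h=max(len(a),len(b))
pad=lambda x:cv2.copyMakeBorder(x,0,h-len(x),0,0,0)
o=np.hstack([pad(a),pad(b)]);print(o.shape);cv2.imwrite("pics/crop.png",o[:, :])
cv2.imwrite("pics/crop.png",cv2.resize(o,None,fx=.9,fy=.9))
```

```text
scene
red [254, 81, 5, 6, 20] [256.3  83.6] [ 0.842 -0.605  0.088]
red [255, 181, 11, 10, 71] [259.7 185.9] [0.521 0.014 0.088]
blue [332, 9, 6, 7, 31] [334.2  11.8] [ 0.87  -1.893  0.004]
blue [338, 86, 28, 21, 382] [352.5  95.8] [ 0.433 -0.851  0.004]
blue [217, 162, 6, 15, 16] [220.1 168.7] [ 0.74  -0.083  0.004]
blue [203, 178, 14, 12, 18] [210.2 185.2] [0.726 0.015 0.004]
blue [204, 282, 28, 26, 272] [217.8 296.7] [0.464 0.403 0.004]
yel [252, 185, 17, 11, 85] [259.7 191.5] [0.519 0.017 0.065]
yel [245, 294, 30, 28, 570] [259.8 307.6] [0.327 0.41  0.065]
side
red [258, 202, 9, 8, 43] [261.9 205.8] [ 0.52  -0.002  0.088]
blue [268, 118, 6, 5, 25] [270.6 120.3] [0.863 0.851 0.004]
blue [217, 169, 12, 12, 55] [223.3 175.7] [0.484 0.384 0.004]
blue [209, 170, 7, 10, 35] [211.5 175.1] [0.439 0.406 0.004]
blue [309, 202, 28, 26, 254] [322.4 216.5] [ 0.744 -0.021  0.004]
yel [179, 171, 21, 17, 239] [188.9 180. ] [0.325 0.294 0.065]
yel [255, 208, 15, 7, 57] [262.  211.5] [ 0.519 -0.003  0.065]
(399, 852, 3)
```

View pics/crop.png

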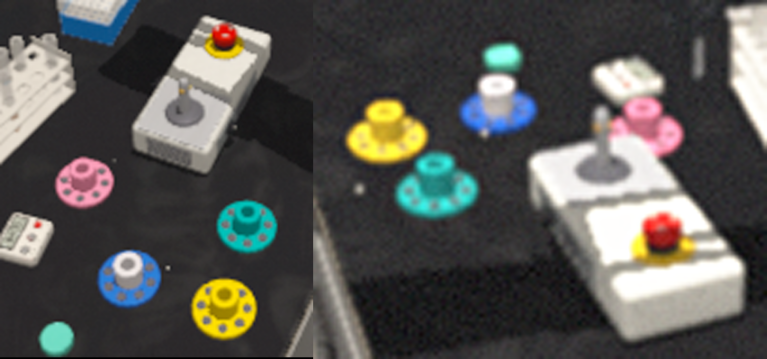

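View pics/wrist0.png

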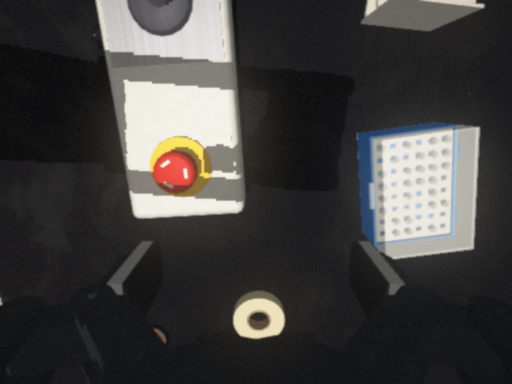

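The crop confirms the blue disc with the silver hub, at scene (218,293). The wrist view shows the red stop at (175,172) and the spindle shoulder at the top edge near (160,5).

```bash
cat >> h.py <<'E'
def mask(im,lo,hi):
    m=cv2.inRange(cv2.cvtColor(im,cv2.COLOR_BGR2HSV),lo,hi)
    return cv2.morphologyEx(m,cv2.MORPH_OPEN,np.ones((3,3)))
def big(m):
    return max(cv2.findContours(m,cv2.RETR_EXTERNAL,cv2.CHAIN_APPROX_NONE)[0],key=cv2.contourArea)
def tri(r):
    A=sum(np.eye(3)-np.outer(d,d)/(d@d) for o,d in r); b=sum((np.eye(3)-np.outer(d,d)/(d@d))@o for o,d in r); return np.linalg.solve(A,b)
E
python3 - <<'E'
from h import *
s=robot.observe(); W=cal("wrist",s); S=cal("scene"); D=cal("side")
im=cv2.imread("pics/wrist0.png")
c=big(mask(im,(0,150,60),(8,255,255))); (u,v),r=cv2.minEnclosingCircle(c); print(u,v,r,onplane(W,u,v,.084))
c=big(mask(im,(20,120,60),(34,255,255))); print(cv2.boundingRect(c))
print("stop sc-side",tri([ray(S,259.7,185.9),ray(D,261.9,205.8)]))
print("tip",tri([ray(S,241.4,207),ray(D,246,174)]))
# drive edges in wrist image, deck plane
for u,v in((134,214),(242,211),(243,170),(126,100)): print(onplane(W,u,v,.06).round(4))
# rotor
for n,C in(("scene",S),("side",D)):
    im=cv2.imread(f"pics/{n}0.png"); m=mask(im,(100,110,50),(122,255,255)) if 0 else cv2.inRange(cv2.cvtColor(im,cv2.COLOR_BGR2HSV),(100,110,50),(122,255,255))
    x0,x1,y0,y1=(195,240,275,315) if n=="scene" else (200,235,155,190)
    k=np.zeros_like(m);k[y0:y1,x0:x1]=m[y0:y1,x0:x1]
    p=np.float32(np.argwhere(k>0)[:,::-1]); h=cv2.convexHull(p); e=cv2.fitEllipse(h); print(n,e,onplane(C,*e[0],.006).round(4))
E
```

```text
174.27569580078125 172.6401824951172 21.40627670288086 [0.52436181 0.00648485 0.084     ]
(151, 137, 60, 59)
stop sc-side [0.52355147 0.00805522 0.08145979]
tip [0.51386406 0.16065225 0.12680587]
[ 0.4726 -0.0432  0.06  ]
[ 0.5864 -0.0398  0.06  ]
[0.5878 0.0041 0.06  ]
[0.4768 0.0721 0.06  ]
scene ((217.2171630859375, 294.3516540527344), (25.80517578125, 28.911426544189453), 72.87557220458984) [0.4685 0.3985 0.006 ]
side ((218.4405059814453, 174.11886596679688), (12.084935188293457, 21.172664642333984), 86.07279968261719) [0.4672 0.4003 0.006 ]
```

Stop is at (0.524, 0.007), spindle at (0.514, 0.160) (153 mm apart, expected 150) and rotor at (0.468, 0.399). Heights and reach are consistent, so I'm moving over the stop with the fingers shut.

Call:
{"method": "apply_moves", "body": {
  "moves": [
    [0,0.001,-0.015,0.01,0],
    [0,0.002,-0.02,0.015,0],
    [0,0.002,-0.02,0.02,0],
    [0,0.002,-0.0205,0.02,0],
    [0,0,0,0.02,0],
    [0,0,0,0.02,0],
    [0,0,0,0.015,0],
    [0,0,0,0.007,0],
    [0,0,0,0.003,0],
    [0,0,0,0.001,0]
  ],
  "squeeze": 30
}}

```text
time_s: 1.15
tcp_pos: [0.5248, 0.007, 0.1005]
orientation: [[0.0, 1.0, 0.0], [1.0, -0.0, -0.0], [-0.0, 0.0, -1.0]]
wrist_force: [-0.7, 0.1, -0.7]
width: 0.002
finger_force: 0.0
```

Call:
{"method": "apply_moves", "body": {
  "moves": [
    [0,0,0,0.003,0],
    [0,0,0,0.003,0],
    [0,0,0,0.002,0],
    [0,0,0,0.002,0],
    [0,0,0,0.001,0],
    [0,0,0,0.001,0],
    [0,0,0,0.001,0],
    [0,0,0,0.001,0],
    [0,0,0,0,0],
    [0,0,0,0,0]
  ]
}}

```text
time_s: 2.15
tcp_pos: [0.5248, 0.007, 0.0865]
orientation: [[0.0, 1.0, 0.001], [1.0, -0.0, -0.0], [-0.0, 0.001, -1.0]]
wrist_force: [1.1, -0.4, 4.1]
width: 0.001
finger_force: 1.6
```

Call:
{"method": "apply_moves", "body": {
  "moves": [
    [0,0,0,0.001,0],
    [0,0,0,0.0005,0],
    [0,0,0,0,0],
    [0,0,0,0,0],
    [0,0,0,0,0],
    [0,0,0,0,0],
    [0,0,0,0,0],
    [0,0,0,0,0],
    [0,0,0,0,0],
    [0,0,0,0,0]
  ]
}}

```text
time_s: 3.15
tcp_pos: [0.5249, 0.007, 0.0853]
orientation: [[-0.0, 1.0, 0.001], [1.0, 0.0, -0.0], [-0.0, 0.001, -1.0]]
wrist_force: [0.7, -0.8, 6.3]
width: -0.0
finger_force: 3.1
```

Call:
{"method": "apply_moves", "body": {
  "moves": [
    [0,0,0,0.001,0],
    [0,0,0,0,0],
    [0,0,0,0,0],
    [0,0,0,-0.005,0],
    [0,0,0,-0.01,0],
    [0,0.01,0,-0.02,0],
    [0,0.02,0,-0.03,0],
    [0,0.03,0,-0.03,0],
    [0,0.01,0,-0.03,0],
    [0,0,0,-0.01,0]
  ]
}}

```text
time_s: 4.15
tcp_pos: [0.5257, 0.0785, 0.2226]
orientation: [[-0.002, 1.0, 0.004], [1.0, 0.002, 0.001], [0.001, 0.004, -1.0]]
wrist_force: [1.3, -0.3, -0.4]
width: -0.002
finger_force: 0.0
```

Run:
```python
from h import *
s=robot.observe(); W=cal("wrist",s); im=robot.read_camera("wrist"); cv2.imwrite("pics/w1.png",im); print(s["tcp_pos"],s["joint_vel"].round(3))
S=cal("scene"); sc=robot.read_camera("scene");cv2.imwrite("pics/s1.png",sc)
c=big(mask(im,(0,150,60),(8,255,255))); (u,v),r=cv2.minEnclosingCircle(c); print(u,v,r,onplane(W,u,v,.078))
d=-(W[2].T@(np.array([.524,.007,.08])-W[1]))[2]; print("radius px expect at 80mm",W[0][0,0]*.02/d)
```

```text
[0.52566757 0.07850347 0.2226106 ] [-0.033 -0.032 -0.084 -0.012  0.143 -0.025]Traceback (most recent call last):
  File "<stdin>", line 4, in <module>
  File "h.py", line 18, in big
    return max(cv2.findContours(m,cv2.RETR_EXTERNAL,cv2.CHAIN_APPROX_NONE)[0],key=cv2.contourArea)
ValueError: max() iterable argument is empty
```

View pics/w1.png

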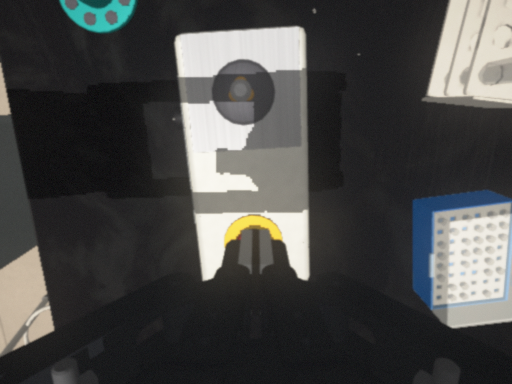

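The wrist view shows the spindle tip at about (240,89) with its brass balls around it, and the fingers hide the stop. I'll check the latch from the fixed cameras.

Run:
```python
from h import *
sd=robot.read_camera("side");cv2.imwrite("pics/d1.png",sd)
for n,a,b in(("scene","scene0","s1"),("side","side0","d1")):
    for f in(a,b):
        im=cv2.imread(f"pics/{f}.png"); m=cv2.inRange(cv2.cvtColor(im,cv2.COLOR_BGR2HSV),(0,150,70),(8,255,255)); m[:,:240]=0;m[:,285:]=0;m[:170]=0;m[225:]=0
        p=np.argwhere(m>0); print(n,f,len(p),p.mean(0) if len(p) else 0,p.min(0) if len(p) else 0)
    C=cal(n); print("expected shift",proj(C,[.524,.007,.084])-proj(C,[.524,.007,.078]))
s=robot.observe(); s["tcp_pos"]=np.array([.52567,.0785,.2226]); W=cal("wrist",s)
im=cv2.imread("pics/w1.png"); print("tip",onplane(W,240,89,.128))
g=cv2.cvtColor(im,cv2.COLOR_BGR2GRAY)[50:135,200:285]
h=cv2.HoughCircles(cv2.GaussianBlur(g,(3,3),0),cv2.HOUGH_GRADIENT,1,60,param1=80,param2=15,minRadius=22,maxRadius=40); 
for x,y,r in h[0]: print(x+200,y+50,r,onplane(W,x+200,y+50,.062))
cv2.imwrite("pics/c1.png",cv2.resize(np.hstack([cv2.imread(f"pics/{f}.png")[165:235,225:295] for f in("scene0","s1")]+[cv2.imread(f"pics/{f}.png")[175:245,225:295] for f in("side0","d1")]),None,fx=2.8,fy=2.8,interpolation=cv2.INTER_CUBIC))
```

```text
scene scene0 76 [185.76315789 259.82894737] [181 255]
scene s1 72 [187.02777778 259.68055556] [182 255]
expected shift [ 0.02153324 -1.25870993]
side side0 55 [205.65454545 261.94545455] [202 258]
side d1 56 [206.64285714 261.67857143] [202 257]
expected shift [-0.00692247 -1.44206042]
tip [0.51554854 0.15737359 0.128     ]
244.5 91.5 33.1 [0.51666805 0.15794202 0.062     ]
```

View pics/c1.png

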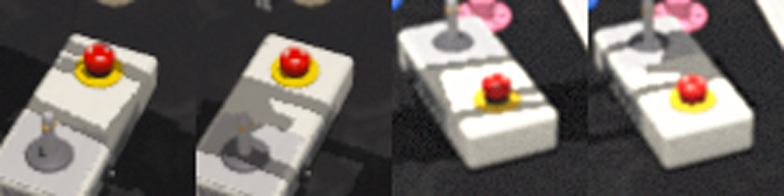

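The red blob dropped 1.27 px against 1.26 px expected, and both views agree, so the stop is latched. The spindle is at (0.516, 0.1575). Next I go near the rotor.

Call:
{"method": "apply_moves", "body": {
  "moves": [
    [0.06,0.01,-0.003,-0.005,0],
    [0.06,0.025,-0.007,-0.005,0],
    [0.06,0.035,-0.008,0,0],
    [0.06,0.04,-0.01,0,0],
    [0.06,0.04,-0.01,0,0],
    [0.06,0.04,-0.008,0,0],
    [0.06,0.035,-0.007,0,0],
    [0.06,0.02,-0.004,0,0],
    [0.06,0.005,0,0,0],
    [0.06,0,0,0,0]
  ]
}}

```text
time_s: 5.3
tcp_pos: [0.4667, 0.327, 0.2273]
orientation: [[-0.001, 1.0, -0.002], [1.0, 0.001, -0.001], [-0.001, -0.002, -1.0]]
wrist_force: [0.4, 0.5, 0.1]
width: 0.702
finger_force: 0.0
```

Run:
```python
from h import *
s=robot.observe(); W=cal("wrist",s); im=robot.read_camera("wrist"); cv2.imwrite("pics/w2.png",im); print(s["tcp_pos"],s["orientation"].round(4))
hsv=cv2.cvtColor(im,cv2.COLOR_BGR2HSV)
c=big(mask(im,(100,120,40),(122,255,255))); e=cv2.fitEllipse(cv2.convexHull(c)); print(e,onplane(W,*e[0],.007))
print("hub top expected px",proj(W,[*onplane(W,*e[0],.007)[:2],.04]))
```

```text
[0.46668247 0.32701727 0.22728442] [[-0.001   1.     -0.0022]
 [ 1.      0.001  -0.0015]
 [-0.0015 -0.0022 -1.    ]]
((257.75604248046875, 99.7247314453125), (72.89826202392578, 75.91119384765625), 0.9223586320877075) [0.46978141 0.39960112 0.007     ]
hub top expected px [257.96070325  99.40335388]
```

View pics/w2.png

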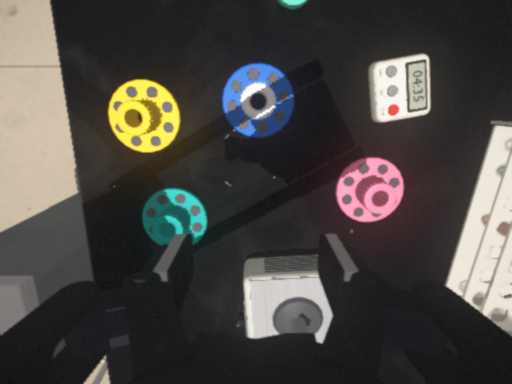

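The blue rotor with the silver hub is at (258,99) in the wrist view, with the others well clear. It measures (0.4695, 0.3995), in agreement with the fixed cameras.

Call:
{"method": "apply_moves", "body": {
  "moves": [
    [0.06,0.012,0.001,0.005,0],
    [0.06,0.02,0.001,0.015,0],
    [0.06,0.02,0.001,0.025,0],
    [0.06,0.015,0,0.03,0],
    [0.06,0.005,0,0.03,0],
    [0.06,0,0,0.03,0],
    [0.06,0,0,0.02,0],
    [0.06,0,0,0.01,0],
    [0.06,0,0,0.003,0],
    [0.06,0,0,0,0]
  ]
}}

```text
time_s: 6.35
tcp_pos: [0.471, 0.3989, 0.0612]
orientation: [[0.001, 1.0, 0.0], [1.0, -0.001, 0.0], [0.0, 0.0, -1.0]]
wrist_force: [-0.5, -0.6, 0.6]
width: 0.702
finger_force: 0.0
```

Call:
{"method": "apply_moves", "body": {
  "moves": [
    [0.06,0.0005,-0.001,0.01,0],
    [0.06,0,0,0.015,0],
    [0.06,0,0,0.015,0],
    [0.06,0,0,0.008,0],
    [0.06,0,0,0.004,0],
    [0.06,0,0,0,0],
    [0.06,0,0,0,0],
    [0.03,0,0,0,0],
    [0.03,0,0,0,0],
    [0.03,0,0,0,0]
  ],
  "squeeze": 50
}}

```text
time_s: 7.35
tcp_pos: [0.4703, 0.4, 0.0099]
orientation: [[0.0, 1.0, 0.002], [1.0, -0.0, 0.001], [0.001, 0.002, -1.0]]
wrist_force: [0.6, -0.6, 4.3]
width: 0.41
finger_force: 50.3
```

Call:
{"method": "apply_moves", "body": {
  "moves": [
    [0.03,0,0,-0.003,0],
    [0.03,0,0,-0.01,0],
    [0.03,0,0,-0.02,0],
    [0.03,0,0,-0.03,0],
    [0.03,0,0,-0.035,0],
    [0.03,0,0,-0.03,0],
    [0.03,0,0,-0.02,0],
    [0.03,0,0,-0.008,0],
    [0.03,0,0,-0.002,0],
    [0.03,0,0,0,0]
  ]
}}

```text
time_s: 8.35
tcp_pos: [0.4691, 0.3992, 0.1659]
orientation: [[0.0, 1.0, -0.001], [1.0, -0.0, -0.001], [-0.001, -0.001, -1.0]]
wrist_force: [-0.3, -0.7, -2.5]
width: 0.409
finger_force: 50.0
```

Call:
{"method": "apply_moves", "body": {
  "moves": [
    [0.03,-0.005,0.001,0,0],
    [0.03,-0.015,0.003,0,0],
    [0.03,-0.025,0.005,0,0],
    [0.03,-0.035,0.007,0,0],
    [0.03,-0.04,0.008,0,0],
    [0.03,-0.04,0.007,0,0],
    [0.03,-0.04,0.007,0,0],
    [0.03,-0.025,0.005,0,0],
    [0.03,-0.013,0.002,0,0],
    [0.03,-0.004,0.001,0,0]
  ]
}}

```text
time_s: 9.35
tcp_pos: [0.5153, 0.1558, 0.1662]
orientation: [[0.002, 1.0, -0.001], [1.0, -0.002, -0.0], [-0.0, -0.001, -1.0]]
wrist_force: [-0.1, 0.9, -0.9]
width: 0.406
finger_force: 50.0
```

Call:
{"method": "apply_moves", "body": {
  "moves": [
    [0.03,0,0,0,0],
    [0.03,0,0,0,0],
    [0.03,0,0,0,0],
    [0.03,0,0,0,0],
    [0.03,0,0,0,0],
    [0.03,0,0,0,0],
    [0.03,0,0,0,0],
    [0.03,0,0,0,0],
    [0.03,0,0,0,0],
    [0.03,0,0,0,0]
  ]
}}

```text
time_s: 10.35
tcp_pos: [0.5155, 0.1575, 0.1668]
orientation: [[0.0, 1.0, -0.0], [1.0, -0.0, 0.0], [0.0, -0.0, -1.0]]
wrist_force: [0.1, 0.2, -1.3]
width: 0.408
finger_force: 50.0
```

Run:
```python
from h import *
s=robot.observe(); W=cal("wrist",s); print(s["tcp_pos"].round(4),s["orientation"].round(4).tolist())
im=robot.read_camera("wrist"); cv2.imwrite("pics/w3.png",im)
c=big(mask(im,(100,120,40),(122,255,255))); e=cv2.fitEllipse(cv2.convexHull(c)); print(e, cv2.boundingRect(c))
cs=[];
for n in("scene","side"):
    f=robot.read_camera(n); cs.append(cv2.resize(f[140:240,190:310],None,fx=3.2,fy=3.2,interpolation=cv2.INTER_CUBIC))
cv2.imwrite("pics/c3.png",np.hstack(cs))
cv2.imwrite("pics/v3.png",np.vstack([np.hstack(cs),cv2.resize(im[60:384],(768,486))])[:, :] if 0 else np.vstack([cv2.resize(np.hstack(cs),(640,267)),cv2.resize(im[150:384],(640,293))]))
```

```text
[0.5155 0.1575 0.1668] [[0.0001, 1.0, -0.0], [1.0, -0.0001, 0.0], [0.0, -0.0, -1.0]]
((255.3167724609375, 243.80332946777344), (146.66455078125, 156.77969360351562), 88.10852813720703) (177, 171, 157, 87)
```

View pics/v3.png

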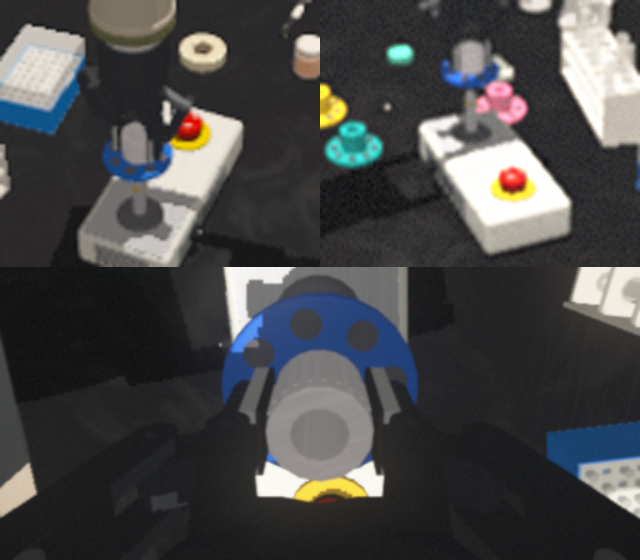

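The rotor is held level with its bore above the spindle, at the top of each crop and centred in the wrist view. Lowering it onto the tip.

Call:
{"method": "apply_moves", "body": {
  "moves": [
    [0.03,0,0,0.008,0],
    [0.03,0,0,0.01,0],
    [0.03,0,0,0.006,0],
    [0.03,0,0,0.004,0],
    [0.03,0,0,0.003,0],
    [0.03,0,0,0.003,0],
    [0.03,0,0,0.002,0],
    [0.03,0,0,0.002,0],
    [0.03,0,0,0,0],
    [0.03,0,0,0,0]
  ]
}}

```text
time_s: 11.5
tcp_pos: [0.5155, 0.1576, 0.1289]
orientation: [[-0.0, 1.0, 0.0], [1.0, 0.0, 0.0], [0.0, 0.0, -1.0]]
wrist_force: [-0.8, 0.7, -1.9]
width: 0.407
finger_force: 50.0
```

Call:
{"method": "apply_moves", "body": {
  "moves": [
    [0.03,0,0,0.002,0],
    [0.03,0,0,0.002,0],
    [0.03,0,0,0.003,0],
    [0.03,0,0,0.003,0],
    [0.03,0,0,0.004,0],
    [0.03,0,0,0.004,0],
    [0.03,0,0,0.004,0],
    [0.03,0,0,0.004,0],
    [0.03,0,0,0.002,0],
    [0.03,0,0,0,0]
  ],
  "squeeze": 70
}}

```text
time_s: 12.5
tcp_pos: [0.5147, 0.1581, 0.1001]
orientation: [[-0.0, 1.0, -0.002], [1.0, 0.0, 0.001], [0.001, -0.002, -1.0]]
wrist_force: [-1.4, 4.7, -2.9]
width: 0.402
finger_force: 69.8
```

Call:
{"method": "apply_moves", "body": {
  "moves": [
    [0.03,0.0007,0,0.002,0],
    [0.03,0,0,0.003,0],
    [0.03,0,0,0.003,0],
    [0.03,0,0,0.003,0],
    [0.03,0,0,0.003,0],
    [0.03,0,0,0.003,0],
    [0.03,0,0,0.002,0],
    [0.03,0,0,0.001,0],
    [0.03,0,0,0,0],
    [0.03,0,0,0,0]
  ]
}}

```text
time_s: 13.5
tcp_pos: [0.515, 0.1582, 0.0802]
orientation: [[-0.0, 1.0, -0.001], [1.0, 0.0, 0.0], [0.0, -0.001, -1.0]]
wrist_force: [-1.8, 4.8, -5.9]
width: 0.403
finger_force: 70.1
```

Call:
{"method": "apply_moves", "body": {
  "moves": [
    [0.03,0,0,0.001,0],
    [0.03,0,0,0.001,0],
    [0.03,0,0,0.001,0],
    [0.03,0,0,0.001,0],
    [0.03,0,0,0.001,0],
    [0.03,0,0,0,0],
    [0.03,0,0,0,0],
    [0.03,0,0,0,0],
    [0.03,0,0,0,0],
    [0.03,0,0,0,0]
  ]
}}

```text
time_s: 14.5
tcp_pos: [0.516, 0.1583, 0.0779]
orientation: [[-0.0, 1.0, 0.001], [1.0, 0.0, -0.0], [-0.0, 0.001, -1.0]]
wrist_force: [-10.2, -0.4, 14.3]
width: 0.403
finger_force: 72.3
```

Call:
{"method": "apply_moves", "body": {
  "moves": [
    [0.03,0,0,0.0005,0],
    [0.03,0,0,0,0],
    [0.06,0,0,0,0],
    [0.06,0,0,0,0],
    [0.06,0,0,0,0],
    [0.06,0,0,-0.005,0],
    [0.06,0,0,-0.015,0],
    [0.06,0,0,-0.03,0],
    [0.06,-0.01,0,-0.04,0],
    [0.06,-0.02,0,-0.03,0]
  ]
}}

```text
time_s: 15.5
tcp_pos: [0.5162, 0.1289, 0.1991]
orientation: [[-0.002, 1.0, 0.003], [1.0, 0.002, 0.001], [0.001, 0.003, -1.0]]
wrist_force: [1.0, -0.5, -0.2]
width: 0.705
finger_force: 0.0
```

Call:
{"method": "apply_moves", "body": {
  "moves": [
    [0.06,-0.03,0.002,-0.005,0],
    [0.06,-0.03,0.002,0,0],
    [0.06,-0.025,0.002,0,0],
    [0.06,-0.02,0.002,0,0],
    [0.06,-0.012,0,0,0],
    [0.06,-0.003,0,0,0],
    [0.06,0,0,0,0],
    [0.06,0,0,0,0],
    [0.06,0,0,0,0],
    [0.06,0,0,0,0]
  ]
}}

```text
time_s: 16.5
tcp_pos: [0.5234, 0.0089, 0.2002]
orientation: [[-0.001, 1.0, -0.0], [1.0, 0.001, 0.0], [0.0, -0.0, -1.0]]
wrist_force: [0.4, 0.0, 0.4]
width: 0.705
finger_force: 0.0
```

Run:
```python
from h import *
s=robot.observe(); W=cal("wrist",s); print(s["tcp_pos"].round(4),s["time_s"])
im=robot.read_camera("wrist"); cv2.imwrite("pics/w4.png",im)
c=big(mask(im,(0,150,60),(8,255,255))); (u,v),r=cv2.minEnclosingCircle(c); print("stop",u,v,r,onplane(W,u,v,.078))
c=big(mask(im,(100,120,40),(122,255,255))); x,y,w,h=cv2.boundingRect(c); print(x,y,w,h)
p=onplane(W,x+w/2,y+h/2,.074); d=-(W[2].T@(p-W[1]))[2]; print("disc",p,"diam",w*d/W[0][0,0])
cs=[]
for n in("scene","side"):
    f=robot.read_camera(n); cs.append(cv2.resize(f[150:240,200:300],(320,288),interpolation=cv2.INTER_CUBIC))
a=im[max(0,y-20):y+h+20,max(0,x-30):x+w+30]; k=290/len(a)
b=cv2.resize(im,None,fx=.75,fy=.75)[:290]; a=cv2.resize(a,None,fx=k,fy=k)[:, :256]
lo=np.zeros((290,640,3),np.uint8); lo[:,:a.shape[1]]=a; q=b[:288,:384]; lo[:len(q),256:256+q.shape[1]]=q
cv2.imwrite("pics/v4.png",np.vstack([np.hstack(cs),lo]))
```

```text
[0.5234 0.0089 0.2002] 16.5
stop 256.0 187.53334045410156 22.642642974853516 [0.52494491 0.00746815 0.078     ]
433 134 79 131
disc [ 0.71828346 -0.0043202   0.074     ] diam 0.07053305182611241
```

View pics/v4.png

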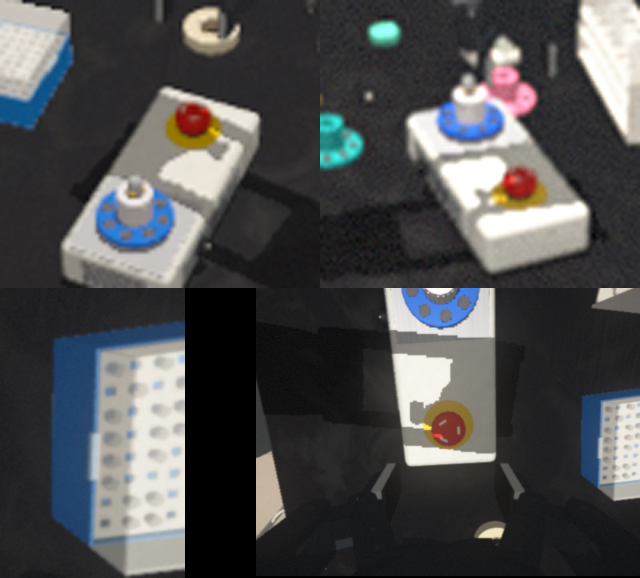

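The rotor sits down on the shoulder (scene crop top left, side crop top right) with the spindle end and a brass ball showing above the hub rim. The seat contact height also matched home (underside 0.068). The stop is at (0.5247, 0.0074), still latched. Going down to grip it.

Call:
{"method": "apply_moves", "body": {
  "moves": [
    [0.06,-0.001,0.001,0.01,0],
    [0.06,0,0,0.025,0],
    [0.06,0,0,0.03,0],
    [0.06,0,0,0.025,0],
    [0.06,0,0,0.018,0],
    [0.06,0,0,0.012,0],
    [0.06,0,0,0.007,0],
    [0.06,0,0,0.004,0],
    [0.06,0,0,0.001,0],
    [0.06,0,0,0,0]
  ],
  "squeeze": 40
}}

```text
time_s: 17.65
tcp_pos: [0.5251, 0.0072, 0.069]
orientation: [[0.0, 1.0, 0.001], [1.0, -0.0, -0.0], [-0.0, 0.001, -1.0]]
wrist_force: [0.3, 0.0, 0.3]
width: 0.706
finger_force: 0.0
```

Call:
{"method": "apply_moves", "body": {
  "moves": [
    [0.03,0,0,0,0],
    [0.03,0,0,0,0],
    [0.03,0,0,0,0],
    [0.03,0,0,0,0],
    [0.03,0,0,0,0],
    [0.03,0,0,0,0.05],
    [0.03,0,0,0,0.05],
    [0.03,0,0,0,0.05],
    [0.03,0,0,0,0.05],
    [0.03,0,0,0,0]
  ]
}}

```text
time_s: 18.65
tcp_pos: [0.5245, 0.0071, 0.0684]
orientation: [[0.199, 0.98, -0.0], [0.98, -0.199, -0.0], [-0.0, 0.0, -1.0]]
wrist_force: [-3.4, -1.4, 3.6]
width: 0.446
finger_force: 39.7
```

Call:
{"method": "apply_moves", "body": {
  "moves": [
    [0.03,0,0,0,0.1],
    [0.03,0,0,0,0.1],
    [0.03,0,0,0,0.1],
    [0.03,0,0,0,0.1],
    [0.03,0,0,0,0.1],
    [0.03,0,0,0,0.1],
    [0.03,0,0,0,0.1],
    [0.03,0,0,0,0.1],
    [0.03,0,0,0,0],
    [0.03,0,0,0,0]
  ]
}}

```text
time_s: 19.65
tcp_pos: [0.5247, 0.0069, 0.0685]
orientation: [[0.839, 0.543, 0.0], [0.543, -0.839, -0.001], [0.0, 0.001, -1.0]]
wrist_force: [-2.1, -2.9, 2.5]
width: 0.445
finger_force: 39.7
```

Call:
{"method": "apply_moves", "body": {
  "moves": [
    [0.06,0,0,0,0],
    [0.06,0,0,0,0],
    [0.06,0,0,0,0],
    [0.06,0,0,0,0],
    [0.06,0,0,-0.005,0],
    [0.06,0,0,-0.015,0],
    [0.06,0,0,-0.03,0],
    [0.06,0,0,-0.035,0],
    [0.06,0,0,-0.035,0],
    [0.06,0,0,-0.02,0]
  ]
}}

```text
time_s: 20.65
tcp_pos: [0.526, 0.0071, 0.2134]
orientation: [[0.841, 0.54, 0.006], [0.54, -0.841, -0.0], [0.005, 0.003, -1.0]]
wrist_force: [1.7, -0.4, 0.1]
width: 0.699
finger_force: 0.0
```

Call:
{"method": "apply_moves", "body": {
  "moves": [
    [0.06,0,0,-0.01,-0.15],
    [0.06,0,0,0,-0.15],
    [0.06,0,0,0,-0.15],
    [0.06,0,0,0,-0.15],
    [0.06,0,0,0,-0.15],
    [0.06,0,0,0,-0.15],
    [0.06,0,0,0,-0.1],
    [0.06,0,0,0,0],
    [0.06,0,0,0,0],
    [0.06,0,0,0,0]
  ]
}}

```text
time_s: 21.65
tcp_pos: [0.5246, 0.0072, 0.2189]
orientation: [[0.002, 1.0, 0.001], [1.0, -0.002, -0.0], [-0.0, 0.001, -1.0]]
wrist_force: [-0.7, -0.9, 0.0]
width: 0.707
finger_force: 0.0
```

Run:
```python
from h import *
s=robot.observe(); W=cal("wrist",s); print(s["tcp_pos"].round(4),s["time_s"])
im=robot.read_camera("wrist")
c=big(mask(im,(0,150,60),(8,255,255))); (u,v),r=cv2.minEnclosingCircle(c); print("stop",u,v,r,onplane(W,u,v,.084))
cs=[]
for n,a in(("scene","scene0"),("side","side0")):
    f=robot.read_camera(n); cv2.imwrite(f"pics/{n}5.png",f)
    for q in(f,cv2.imread(f"pics/{a}.png")):
        m=cv2.inRange(cv2.cvtColor(q,cv2.COLOR_BGR2HSV),(0,150,70),(8,255,255)); m[:,:240]=0;m[:,285:]=0;m[:170]=0;m[225:]=0
        p=np.argwhere(m>0); print(n,len(p),p.mean(0),p.min(0))
    cs.append(cv2.resize(f[150:330,150:310] if n=="scene" else f[150:240,170:300],(390,300),interpolation=cv2.INTER_CUBIC))
cv2.imwrite("pics/v5.png",np.vstack([np.hstack(cs),cv2.resize(im,(390,292))[:, np.r_[0:390,0:390]]]))
```

```text
[0.5246 0.0072 0.2189] 21.65
stop 254.45713806152344 182.0 21.621726989746094 [0.52483671 0.00755933 0.084     ]
scene 72 [185.90277778 259.81944444] [181 255]
scene 76 [185.76315789 259.82894737] [181 255]
side 58 [205.77586207 262.0862069 ] [202 258]
side 55 [205.65454545 261.94545455] [202 258]
```

View pics/v5.png

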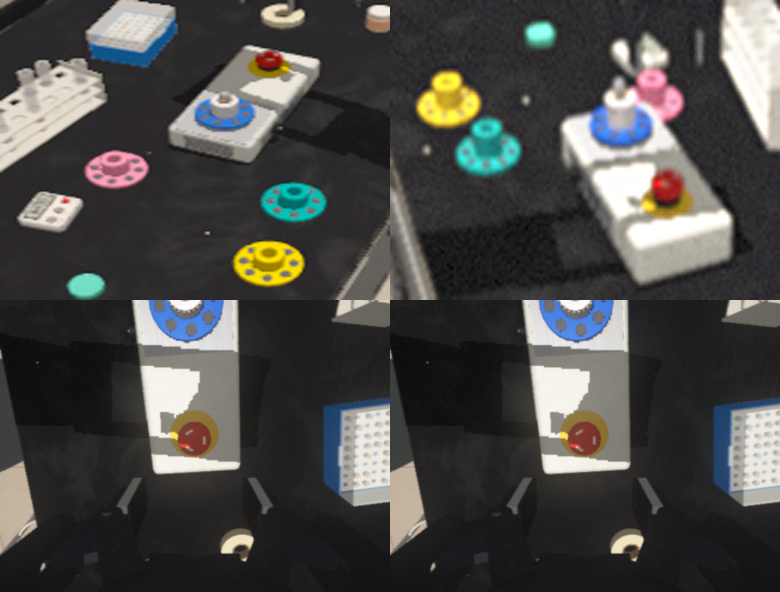

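The stop is back at its original image height: within 0.15 px of the start in both views, where latched it sat 1.0 to 1.3 px lower. The rotor is flat on its seat with the tip standing out above the hub, and the bystanders are unmoved. Handing in.

```bash
python3 -c "
from station import robot
print(robot.finish_job())"
```

```text
the job is handed in; nothing more can be done
None
```

The job is handed in at about 22 s: I latched the stop, seated the rotor on the spindle, then twisted the stop so it popped back up. The cameras and forces agree with this, but the click itself is inferred from the seat height, a 14 N push and a ball showing above the hub.

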